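# Open the touch-latch parts case and put the boiler casting away

## Task

Open the parts case: press the lid down gently on its steel thumb disc until the latch inside trips, then take the gripper away at once and let the lid spring up fully open by itself, without touching it. Then pick up the metal boiler casting from the mat and lay it on its flat foot in the case's large bay, putting it down rather than dropping it and keeping it off the lid, and leave the lid open and everything else undisturbed.

Things in the scene. Friction and masses are not known exactly. Their poses are not given: they have to be found in the camera images.
- case: Fixed plywood case, 136 (x, depth) by 206 (y) by 50 mm (z), on a 3 mm mat. Origin: centre of its underside; front = -x, to the robot. Side walls 6 mm thick, 50 high; front wall 18 thick (holds the latch), 31 high; rear wall 6 thick, 40 high; floor 5 thick. A 4 mm divider, 30 high, at y = +36: large bay on its -y side, small bay (59 wide, holds a wheelset) on its +y side.
- lid (a joint): Plywood lid, 128 by 190 by 5 mm, lying between the side walls, hinged at the case's rear (+x) edge. 0 = latched, level with the side walls; negative = pressed down; 1.8 rad = fully open, leaning back past upright. Once tripped and free, a spring opens it and a damper slows it to about 3 s. It follows a slow finger up: draw away quickly, best up and towards the case's front (-x).
- lid_press (a point): Where to press: centre, on the lid's top face, of a flat 22 mm steel thumb disc midway along the lid's front edge, 12 mm in from it, 118 mm from the hinge. Moves with the lid; axes of the lid (of the case when shut).
- latch (a point): Latch, hidden in the front wall; this point: middle of that wall's top. Pressing the disc meets 0.5 to 7 mm of play that differs from run to run and cannot be seen (spring, about 3 N), then a trigger (6 to 7 N in all) that trips after 2 mm more, and 0.7 mm on a solid stop: 9 N or more there means tripped. The trigger stays where pushed; a second press carries on. Above 18 N it breaks.
- large_bay (a point): Centre of the large bay's floor, on the floor's top face, axes of the case; the bay is 112 mm in x, 131 mm in y.
- boiler_center (a point): Centre of the cast-metal boiler of a model engine, about 0.22 kg: barrel 26 mm in diameter, 70 long along its x, axis through this point, on a flat foot 50 by 20 whose underside is 21 mm below this point; z up. On top a chimney (12 across, 26 mm to +x, up to 25 above this point) and a dome (22 to -x, up to 19 above). Grip it across the barrel (26 mm), along its y.
- flywheel: Bystander: cast flywheel lying flat, 42 mm in diameter, 18 mm high. Origin under its centre.
- bracket: Bystander: cast frame bracket, 60 by 30 by 23 mm. Origin under its centre.
- wheelset: Bystander: small cast wheelset, 48 mm long, 20 mm high, lying in the case's small bay. Origin under its centre.
- jar: Bystander: paint jar, 34 mm in diameter, 45 mm high.
- glue: Bystander: glue bottle, 32 mm in diameter, 85 mm high.
- sander: Bystander: cork sanding block, 35 by 75 by 22 mm.
- driver: Bystander: screwdriver lying flat, 150 mm long.
- paintbrush: Bystander: brush lying flat, 160 mm long.

How it is judged:
By the outcome, as a careful person would: the job done as asked, in the order asked, and still so for the second after the job is handed in, with the robot touching nothing.
It also fails if it takes over 58 s, if anything falls off the work surface, if the arm or the gripper's body presses on something with over 40 N, if the wrist force passes 120 N, or if a joint passes its speed limit or range.

## Robot

A 6-joint arm with a two-finger parallel gripper is mounted at the origin on the work surface. World frame = base frame: x ahead of the robot, y to its left, z up, the work surface at z = 0. Lengths are in m, angles in rad, forces in N, time in s.
With the tool pointing down it reaches from about 0.375 to 0.9 m from the base axis. Payload 3.1 kg.
Tool frame: the origin (TCP) lies at the very end of the fingers, on their centre line; the grasp point (between the pads) lies 19 mm behind it; z points along the fingers, y is the direction in which the jaws open and shut (so a half turn about z gives the same grasp; the last joint's range is limited). The gripper opens to 85 mm and grips with 20 to 120 N. Pads are 22 mm wide; open, the fingers measure 114 mm over their backs; the gripper's body (76 mm by 85 mm) begins 54 mm behind the grasp point. The pads swing forward as they close: fully open they stand 13 mm farther back than shut.
Start: joints at [-1.377, 0.527, 1.433, -0, 1.181, -0.178], TCP at [0.228, -0.582, 0.192] pointing down, gripper open.
Joint ranges: [-3.08, 3.08], [-0.75, 2.2], [0.22, 2.44], [-1.43, 4.57], [0, 2.65], [-2.85, 2.85]. Speed limits (rad/s): [2.79, 2.79, 3.14, 3.14, 3.14, 3.14].

## Interface

Orientations are given as a unit quaternion [x, y, z, w].
In Python, from station import manip gives the robot as it stands. The module is installed in compiled form; this text tells all that it offers.
- The arm moves only by the tool send_rows, never from a script. Its argument "commands" is a list of rows, each an object with "delta_pos": the shift along the world's x, y, z in cm, a list of three; "yaw": the turn about the world's z in rad. A call has 1 to 10 rows; each row shifts and turns the pose as measured when the row begins; what a row does not reach is not made up. A row lasts 1/8 s, in which the tool goes at most 62.5 mm and 10.7 degrees, less where a joint would pass 70% of its speed; a pose out of reach is approached as far as the arm can. A call is refused whole if a number of a shift passes 6.25 or a number of a turn 0.188, either way. A call with a gripper value outside its range is refused whole. "grip" is the closure, from -1 (fully open) to 1 (shut), set as the call begins (left out, the last holds). The fingers move at their own pace and stop on an object; "force" is the grip in N (left out, the last holds). Time passes only in rows, so rows that do not move let the fingers close. It gives the time, the measured TCP pose, the force and the opening at its end, in the units of the state.
- manip.sense(): the state, without advancing time (a new reading comes with each control period).
- manip.snapshot(name): name is "side" or "top"; returns the picture (400x640x3 uint8, blue, green, red); there is no depth.
- manip.get_calibration(name): a dict with "fx", "fy", "cx", "cy" (pixels), "dist_coeffs" ([k1, k2, p1, p2, k3] as OpenCV has them; the pictures are not rectified), "world_to_cam" (4x4, takes a point from world to camera coordinates). Camera axes: x right, y down, z forward; pixel columns grow to the right and rows downward; lengths in m; the calibration is good to about 2 mm. A picture is of the moment at which its call begins. get_calibration takes no time and is no camera call.
- manip.sign_off(): hands the job in, once; it reports no verdict.
The state is a dict: "t": time; "q": joint angles; "qd": joint speeds; "tau": joint torques, N m; "tcp_pos": TCP position; "tool_rot": TCP orientation; "force": force on the tool from outside, world axes, zero at the start; "ft_torque": the same for the moment, N m; "finger_gap": opening from 0.0 (shut) to 1.0 (fully open).
Only numpy, scipy, OpenCV 4.12 (cv2) and the standard library are available. Lean on these libraries where they do the work, as an engineer would, in place of code of your own. Each camera call takes 0.05 s, during which the arm holds its last target. There are 200 camera calls.

## Working session

There is one attempt and no reset: what is moved stays moved. The work goes in short steps, Python scripts to look and compute and a tool call to move; the robot and the scene stay as the last step left them, time stands still between calls to the robot, and variables do not carry over. Pictures are saved under pics/ and viewed, about 8 in all and at most 12, crops included, and the job is handed in when it is done.

Besides the shell and the picture viewer there is one more tool, called after "Emit:" by a JSON object that holds its "method" and its "body". send_rows: Moves the arm, as the interface text tells. Its arguments: {"type":"object","properties":{"commands":{"type":"array","items":{"type":"object","properties":{"delta_pos":{"type":"array","items":{"type":"number"}},"yaw":{"type":"number"}}}},"grip":{"type":"number"},"force":{"type":"number"}},"required":["commands"]}

```bash
mkdir -p pics
python3 - <<'E'
from station import manip
import cv2
for n in("top","side"):
    cv2.imwrite(f"pics/{n}0.png",manip.snapshot(n)); c=manip.get_calibration(n)
    print({k:(v if not hasattr(v,'round') else v.round(4).tolist()) for k,v in c.items()})
print(manip.sense())
E
```

```text
{'fx': 387.40720025625797, 'fy': 387.40720025625797, 'cx': 314.76704300947176, 'cy': 198.4795769257872, 'dist_coeffs': [0.0218, 0.0, 0.0, 0.0, 0.0], 'world_to_cam': [[0.0219, -0.9996, 0.0152, -0.0063], [-0.9931, -0.0235, -0.1153, 0.5718], [0.1156, -0.0126, -0.9932, 0.9272], [0.0, 0.0, 0.0, 1.0]]}
{'fx': 438.267418028124, 'fy': 438.267418028124, 'cx': 315.79574021333957, 'cy': 202.91693094955454, 'dist_coeffs': [-0.0531, 0.0, 0.0, 0.0, 0.0], 'world_to_cam': [[-0.9739, -0.2266, -0.0119, 0.5708], [-0.1118, 0.5247, -0.8439, 0.122], [0.1975, -0.8206, -0.5363, 0.9239], [0.0, 0.0, 0.0, 1.0]]}
{'t': 0.1, 'q': array([-1.37652168e+00,  5.28359987e-01,  1.43378277e+00,  8.04675777e-06,
        1.18139522e+00, -1.78475682e-01]), 'qd': array([-5.58753173e-04, -6.93963309e-05, -2.96214053e-03, -7.98548111e-04,
       -1.92369028e-04, -7.50782786e-04]), 'tau': array([-4.30803766e-04, -4.43304849e+01, -1.78586447e+01, -2.39174879e-04,
        3.92895468e-03, -1.14466721e-05]), 'tcp_pos': array([ 0.22751408, -0.58134543,  0.19103693]), 'tool_rot': array([ 9.82682183e-01,  1.85296467e-01, -3.96286643e-06, -9.72659797e-04]), 'force': array([-0.3893981 ,  0.3604729 ,  0.16278165]), 'ft_torque': array([-0.05385515, -0.02495023, -0.00283724]), 'finger_gap': 1.0026638038430085}
```

View pics/top0.png

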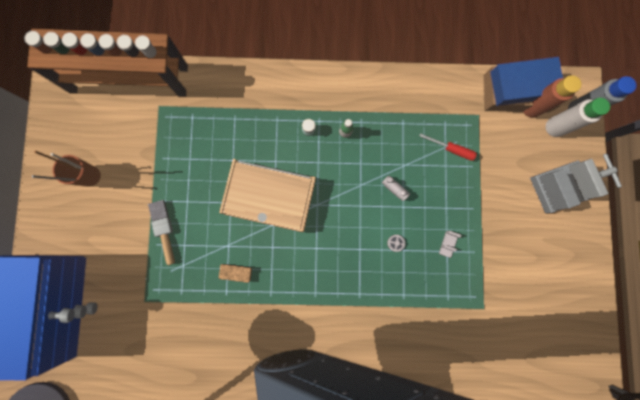

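View pics/side0.png

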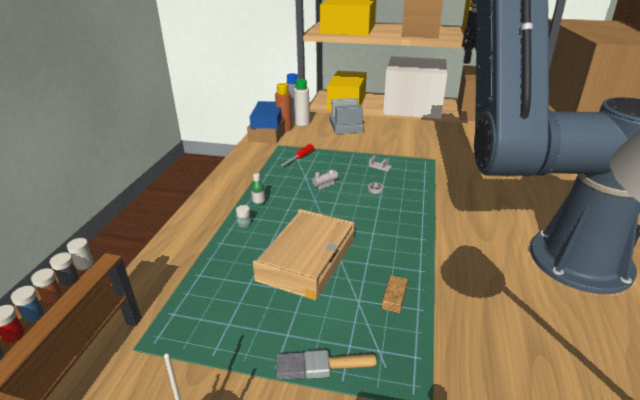

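The top view shows the case at about (268,195), its disc at (262,216) and the boiler at (397,188). In the side view the disc is at (331,247) and the boiler at (326,180). I'll enlarge those areas next.

```bash
cat > h.py <<'E'
from station import manip
import numpy as np, cv2
C={n:manip.get_calibration(n) for n in("top","side")}
def K(c): return np.array([[c["fx"],0,c["cx"]],[0,c["fy"],c["cy"]],[0,0,1.]])
def ray(n,p):
    c=C[n];T=np.array(c["world_to_cam"]);R=T[:3,:3]
    u=cv2.undistortPoints(np.array([[p]],float),K(c),np.array(c["dist_coeffs"]))[0,0]
    return -R.T@T[:3,3], R.T@np.array([u[0],u[1],1])
def plane(n,p,z):
    o,d=ray(n,p); return o+d*(z-o[2])/d[2]
def tri(pt,ps):
    (a,d),(b,e)=ray("top",pt),ray("side",ps)
    s=np.linalg.lstsq(np.c_[d,-e],b-a,rcond=None)[0]
    P,Q=a+d*s[0],b+e*s[1]; return (P+Q)/2,np.linalg.norm(P-Q)
def proj(n,P):
    c=C[n];T=np.array(c["world_to_cam"])
    return cv2.projectPoints(np.array(P,float).reshape(-1,3),cv2.Rodrigues(T[:3,:3])[0],T[:3,3],K(c),np.array(c["dist_coeffs"]))[0][:,0]
E
python3 - <<'E'
import cv2,numpy as np
from h import *
t=cv2.imread("pics/top0.png");s=cv2.imread("pics/side0.png")
def crop(im,x,y,w,h,f): return cv2.resize(im[y:y+h,x:x+w],None,fx=f,fy=f,interpolation=cv2.INTER_CUBIC)
a=np.hstack([crop(t,212,150,112,90,4)[:, :448],crop(t,377,168,44,45,8)[:, :352]])
b=np.hstack([crop(s,250,205,112,60,4)[:240,:448],crop(s,304,165,44,30,8)[:240,:352]])
cv2.imwrite("pics/c0.png",np.vstack([a,b]))
print(tri((262,216),(331,247)),tri((397,188),(326,180)))
E
```

```text
(array([0.5233954 , 0.13319517, 0.05196524]), np.float64(0.0013377017198143823)) (array([ 0.60504105, -0.20215965,  0.01334569]), np.float64(0.0016647646359002077))
```

View pics/c0.png

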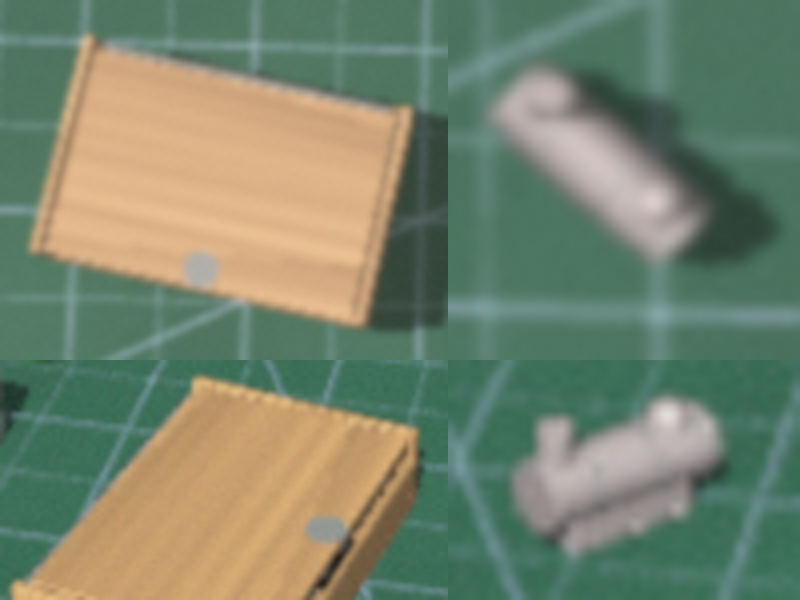

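The crop confirms the disc, and shows the boiler with its chimney at the upper-left end (world +x,+y) and its dome at the lower right. Next I'll get precise numbers from masks.

Run:
```python
from h import *
t=cv2.imread("pics/top0.png");s=cv2.imread("pics/side0.png")
def mask(im,f,x,y,w,h):
    hs=cv2.cvtColor(im,cv2.COLOR_BGR2HSV).astype(int); m=f(hs,im.astype(int)).astype(np.uint8); z=np.zeros_like(m); z[y:y+h,x:x+w]=m[y:y+h,x:x+w]
    n,l,st,ce=cv2.connectedComponentsWithStats(z); i=1+st[1:,4].argmax(); return (l==i).astype(np.uint8),ce[i],st[i]
g=lambda hs,im:(hs[...,1]<55)&(hs[...,2]>110)
dt,ct,a1=mask(t,lambda h,i:(h[...,1]<70)&(h[...,2]>100),250,206,24,20); ds,cs,a2=mask(s,lambda h,i:(h[...,1]<80)&(h[...,2]>90),318,236,26,18)
print("disc",ct,cs,a1,a2,tri(ct,cs))
# case corners (z .053)
co=[(234,160),(314.5,177),(302.5,231),(220,212)]
P=np.array([plane("top",p,.053) for p in co]);print(P.round(4),P.mean(0),"sides",np.linalg.norm(P-np.roll(P,-1,0),axis=1))
# wood mask rect
w,_,_=mask(t,lambda h,i:(h[...,0]<25)&(h[...,1]>50)&(h[...,2]>90),212,150,112,90)
c=max(cv2.findContours(w,0,1)[0],key=cv2.contourArea)[:,0]
Q=np.array([plane("top",p,.053)[:2] for p in c.astype(float)],np.float32);r=cv2.minAreaRect(Q);print("caserect",r,cv2.boxPoints(r))
# boiler: not green
bm,cb,sb=mask(t,lambda h,i:(i[...,2]>i[...,1]-5)&(i[...,2]>90),377,168,44,45)
bs,cbs,sbs=mask(s,lambda h,i:(i[...,2]>i[...,1]-5)&(i[...,2]>50),304,165,44,30)
print("boil",cb,sb,cbs,sbs)
c=np.argwhere(bm)[:,::-1].astype(float);Q=np.array([plane("top",p,.024)[:2] for p in c],np.float32);r=cv2.minAreaRect(Q);print(r,cv2.boxPoints(r))
# chimney top & dome top, two view
for nm,a,b in(("chim",(377+547/8-56,168+92/8),(304+(555-448)/8,165+(422-360)/8)),("dome",(377+(655-448)/8,168+195/8),(304+(672-448)/8,165+(408-360)/8))):
    if nm=="chim": a=(377+(547-448)/8,168+92/8)
    print(nm,tri(a,b))
# barrel end extents in crop
e1=plane("top",(377+(520-448)/8,168+85/8),.024);e2=plane("top",(377+(688-448)/8,168+232/8),.024)
print(e1,e2,(e1+e2)/2,np.linalg.norm(e1-e2),np.arctan2(*(e1-e2)[[1,0]]))
```

```text
disc [260.25165563 220.37086093] [331.4057971  247.10144928] [250 213  24  13 151] [326 244  12   8  69] (array([0.51712471, 0.13723412, 0.05523291]), np.float64(0.007811699477404766))
[[0.6595 0.2065 0.053 ]
 [0.6223 0.0088 0.053 ]
 [0.4901 0.0348 0.053 ]
 [0.5313 0.2342 0.053 ]] [0.57580771 0.12108306 0.053     ] sides [0.20116519 0.13464132 0.20365993 0.13109431]
caserect ((0.5752105116844177, 0.12160477787256241), (0.20925500988960266, 0.13638296723365784), 78.5740966796875) [[0.4876437  0.03255957]
 [0.6213238  0.00554205]
 [0.6627773  0.21064998]
 [0.5290972  0.2376675 ]]
boil [395.55944056 187.96503497] [383 177  26  23 286] [324.56493506 178.89285714] [312 170  26  19 308]
((0.6038950085639954, -0.196599081158638), (0.07154052704572678, 0.026790833100676537), 49.23647689819336) [[ 0.5703934  -0.21494548]
 [ 0.59068507 -0.23243825]
 [ 0.63739663 -0.17825268]
 [ 0.61710495 -0.16075991]]
chim (array([ 0.62166568, -0.17540705,  0.04812325]), np.float64(0.0006149495501580519))
dome (array([ 0.59048853, -0.21106235,  0.03827003]), np.float64(0.0021516353399413787))
[ 0.62751411 -0.17191373  0.024     ] [ 0.58206578 -0.22471271  0.024     ] [ 0.60478995 -0.19831322  0.024     ] 0.06966550553841896 0.8600767037068918
```

Emit:
{"method": "send_rows", "body": {"commands": [{"delta_pos": [2.2, 5.5, 0]}, {"delta_pos": [2.2, 5.5, 0]}, {"delta_pos": [2.2, 5.5, 0]}, {"delta_pos": [2.2, 5.5, 0]}, {"delta_pos": [2.2, 5.5, 0]}, {"delta_pos": [2.2, 5.5, 0]}, {"delta_pos": [2.2, 5.5, 0]}, {"delta_pos": [2.2, 5.5, 0]}, {"delta_pos": [2.2, 5.5, 0]}, {"delta_pos": [2.2, 5.5, 0]}], "grip": 1, "force": 40}}

```text
validation failed for argument at $.co...
```

Run:
```python
from h import *
print(plane("top",(262.25,217.5),.053),plane("side",(250+325/4,205+(529-360)/4),.053))
x,y,a=.5752,.1216,-.199
R=np.array([[np.cos(a),-np.sin(a)],[np.sin(a),np.cos(a)]])
print([R@p+[x,y] for p in np.array([[-.052,0],[-.004,-.0315]])])
```

```text
[0.52038986 0.13242399 0.053     ] [0.52181032 0.13516264 0.053     ]
[array([0.52422623, 0.13187984]), array([0.56505173, 0.09151242])]
```

Emit:
{"method": "send_rows", "body": {"commands": [{"delta_pos": [2.2, 5.5, 0.0], "yaw": 0.0}, {"delta_pos": [2.2, 5.5, 0.0], "yaw": 0.0}, {"delta_pos": [2.2, 5.5, 0.0], "yaw": 0.0}, {"delta_pos": [2.2, 5.5, 0.0], "yaw": 0.0}, {"delta_pos": [2.2, 5.5, 0.0], "yaw": 0.0}, {"delta_pos": [2.2, 5.5, 0.0], "yaw": 0.0}, {"delta_pos": [2.2, 5.5, 0.0], "yaw": 0.0}, {"delta_pos": [2.2, 5.5, 0.0], "yaw": 0.0}, {"delta_pos": [2.2, 5.5, 0.0], "yaw": 0.0}, {"delta_pos": [2.2, 5.5, 0.0], "yaw": 0.0}], "grip": 1.0, "force": 40.0}}

```text
t: 1.35
tcp_pos: [0.4495, -0.0183, 0.1884]
tool_rot: [0.984, 0.18, 0.001, -0.001]
force: [1.1, -1.1, 0.1]
finger_gap: 0.001
```

Emit:
{"method": "send_rows", "body": {"commands": [{"delta_pos": [1.8, 4.0, -2.0], "yaw": 0.0}, {"delta_pos": [1.8, 4.0, -2.0], "yaw": 0.0}, {"delta_pos": [1.8, 4.0, -3.0], "yaw": 0.0}, {"delta_pos": [1.8, 3.1, -3.0], "yaw": 0.0}, {"delta_pos": [0.0, 0.0, 0.0], "yaw": 0.0}, {"delta_pos": [0.0, 0.0, 0.0], "yaw": 0.0}]}}

```text
t: 2.1
tcp_pos: [0.5239, 0.1417, 0.085]
tool_rot: [0.983, 0.184, 0.001, 0.0]
force: [0.1, 0.0, -0.5]
finger_gap: 0.0
```

Run:
```python
from h import *
s=manip.snapshot("side");t=manip.snapshot("top");m=manip.sense()
print(m["tcp_pos"],m["force"],m["q"])
a=cv2.resize(s[190:290,240:380],None,fx=4,fy=4,interpolation=2);cv2.imwrite("pics/c1.png",a);print(proj("side",m["tcp_pos"]))
```

```text
[0.52406795 0.14120397 0.08551895] [ 1.11725688  0.24731516 -0.47254246] [5.71284271e-02 5.69105417e-01 1.73946831e+00 2.04638058e-04
 8.29094385e-01 1.25911382e+00]
[[329.64511327 235.97242091]]
```

View pics/c1.png

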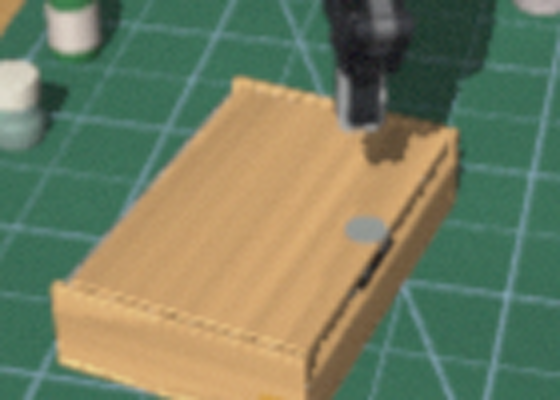

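The fingertip shows at about (330.5,222) in the side picture, but the measured TCP projects to (329.6,236), so they disagree. I'll check both views before pressing.

Run:
```python
from h import *
t=manip.snapshot("top");s=manip.snapshot("side");m=manip.sense();P=m["tcp_pos"]
print(m["t"],P,proj("top",P),proj("side",P))
im=[]
for n,i,x,y in(("top",t,205,150),("side",s,270,150)):
    a=cv2.resize(i[y:y+120,x:x+100],None,fx=4,fy=4,interpolation=2);p=(proj(n,P)[0]-[x,y]+.5)*4;cv2.circle(a,tuple(int(v) for v in p),5,(0,0,255),1);im.append(a)
cv2.imwrite("pics/c2.png",np.hstack(im))
```

```text
2.3 [0.52454662 0.14101211 0.08595138] [[256.92024929 214.68680442]] [[329.42835272 235.70913795]]
```

View pics/c2.png

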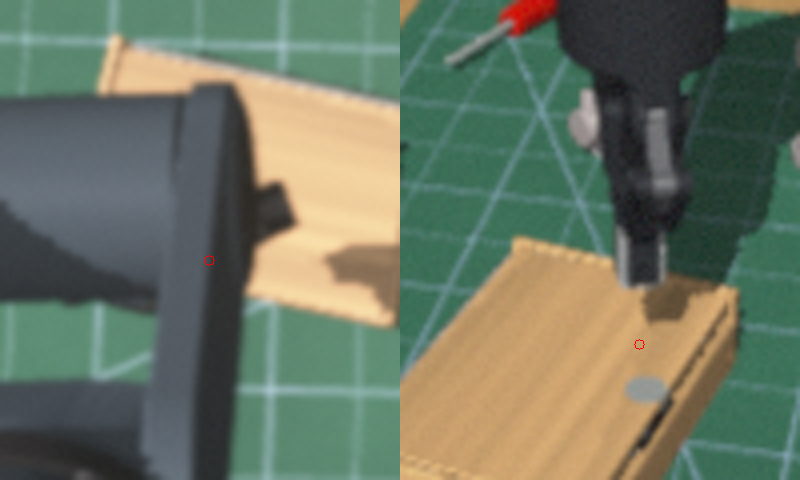

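Run:
```python
from h import *
print("base",proj("side",[0,0,0]),proj("top",[0,0,0.0]),proj("side",[[0,.1,0],[.1,0,0],[0,-.1,0]]))
for z in(.06,.086,.1): print(plane("side",(330,221),z))
for a in((277,206),(275,208),(272,210)): print(tri(a,(330,220)))
# tip shadow; mat corners height check
m=manip.sense();print(m["q"])
for c in C: 
    T=np.array(C[c]["world_to_cam"]);print(c,-T[:3,:3].T@T[:3,3])
# mat corners in two views
for a,b in(((159,106),(320,148)),((480,115),(320,148)),((484,307),(437,157)),((148,300),(428,399)) ): print(tri(a,b))
```

```text
base [[580.81226758 259.55994741]] [[312.12799884 439.35605311]] [[594.0706634  291.4892049 ]
 [532.55441804 253.65775405]
 [569.49333801 232.64076717]]
[0.54094558 0.05429906 0.06      ]
[0.53360831 0.0909801  0.086     ]
[0.52965748 0.11073143 0.1       ]
(array([0.5392903 , 0.09390357, 0.09067897]), np.float64(0.012360448881742371))
(array([0.53631306, 0.0983612 , 0.09376322]), np.float64(0.008232118759240542))
(array([0.53305308, 0.1049238 , 0.09836055]), np.float64(0.00438269508339443))
[5.67072431e-02 5.68418247e-01 1.73915705e+00 2.25169240e-04
 8.28862819e-01 1.25924265e+00]
top [0.46077734 0.01885672 0.98696232]
side [0.38708666 0.82348258 0.60520726]
(array([0.59446517, 0.25773528, 0.35821956]), np.float64(0.16626083407940967))
(array([ 0.7298832 , -0.40830803,  0.02572423]), np.float64(0.12951743685691108))
(array([ 0.31064174, -0.41663854,  0.00904209]), np.float64(0.009370089190985163))
(array([0.31695042, 0.40800051, 0.00772381]), np.float64(0.002552105533062222))
```

The camera views and the tip's shadow agree that the tip is really near (0.534, 0.10, 0.09). The reading says (0.524, 0.141, 0.086), which is about a 0.077 rad rotation about the base, so I'll servo visually. The next move brings the tip toward the disc while staying high.

Emit:
{"method": "send_rows", "body": {"commands": [{"delta_pos": [-0.6, 1.6, -0.5], "yaw": 0.0}, {"delta_pos": [-0.5, 1.5, -0.5], "yaw": 0.0}, {"delta_pos": [0.0, 0.0, 0.0], "yaw": 0.0}, {"delta_pos": [0.0, 0.0, 0.0], "yaw": 0.0}]}}

```text
t: 2.8
tcp_pos: [0.5127, 0.1734, 0.0768]
tool_rot: [0.983, 0.182, 0.004, 0.0]
force: [0.5, 0.0, 0.0]
finger_gap: 0.0
```

```bash
cat > look.py <<'E'
from h import *
import sys
def look(name,tb,sb,w=100,h=100,f=4):
    t=manip.snapshot("top");s=manip.snapshot("side");m=manip.sense()
    print(m["t"],m["tcp_pos"],m["force"],m["finger_gap"],m["q"].round(3),m["tool_rot"].round(3))
    cv2.imwrite(f"pics/{name}_t.png",t);cv2.imwrite(f"pics/{name}_s.png",s)
    cv2.imwrite(f"pics/{name}.png",np.hstack([cv2.resize(i[y:y+h,x:x+w],None,fx=f,fy=f,interpolation=2) for i,(x,y) in((t,tb),(s,sb))]))
E
python3 -c "
from look import *
look('c3',(210,150),(280,170))"
```

```text
2.9 [0.51276305 0.17317049 0.07681296] [ 0.40824252 -0.93383585  0.83068002] -8.029846581238866e-05 [ 0.119  0.581  1.752 -0.     0.802  1.324] [0.983 0.182 0.003 0.   ]
```

View pics/c3.png

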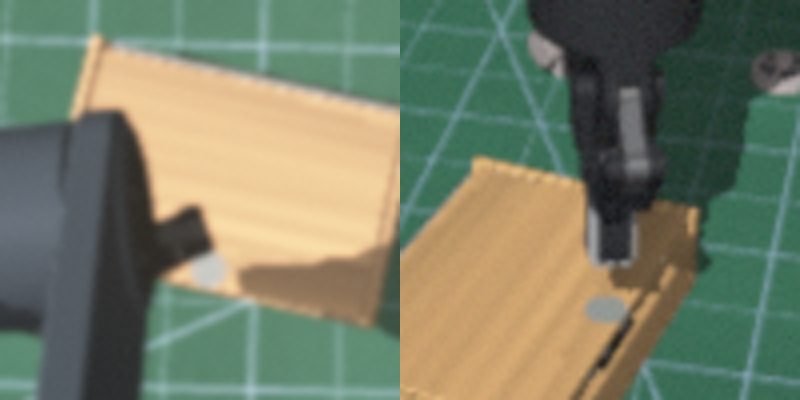

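Run:
```python
from h import *
for a in((261,208.7),(259,209.5),(260,211)): print(tri(a,(333,235)))
a=-.077;R=np.array([[np.cos(a),-np.sin(a)],[np.sin(a),np.cos(a)]])
print(R@[.5128,.1732]); print(plane("side",(333,235),.077),plane("side",(333,235),.08))
```

```text
(array([0.52921976, 0.13138579, 0.08167048]), np.float64(0.019794616005139966))
(array([0.52768517, 0.13563801, 0.08485693]), np.float64(0.018359510126239844))
(array([0.52621044, 0.13360538, 0.08325416]), np.float64(0.014663949815559388))
[0.52460378 0.13324021]
[0.52036518 0.12539701 0.077     ] [0.51960821 0.12936185 0.08      ]
```

Emit:
{"method": "send_rows", "body": {"commands": [{"delta_pos": [-0.1, 0.1, -0.8], "yaw": 0.0}, {"delta_pos": [0.0, 0.0, -0.6], "yaw": 0.0}, {"delta_pos": [0.0, 0.0, 0.0], "yaw": 0.0}, {"delta_pos": [0.0, 0.0, 0.0], "yaw": 0.0}]}}

```text
t: 3.4
tcp_pos: [0.512, 0.1735, 0.0615]
tool_rot: [0.983, 0.181, 0.003, 0.0]
force: [0.3, -0.8, 0.4]
finger_gap: -0.002
```

```bash
python3 -c "
from look import *
look('c4',(225,170),(290,190),80,80,5)"
```

```text
3.5 [0.51201385 0.17357271 0.06161019] [ 0.027152   -0.18712438 -0.43748944] 0.005418073344069804 [ 0.12   0.606  1.762 -0.     0.767  1.326] [0.983 0.181 0.003 0.   ]
```

View pics/c4.png

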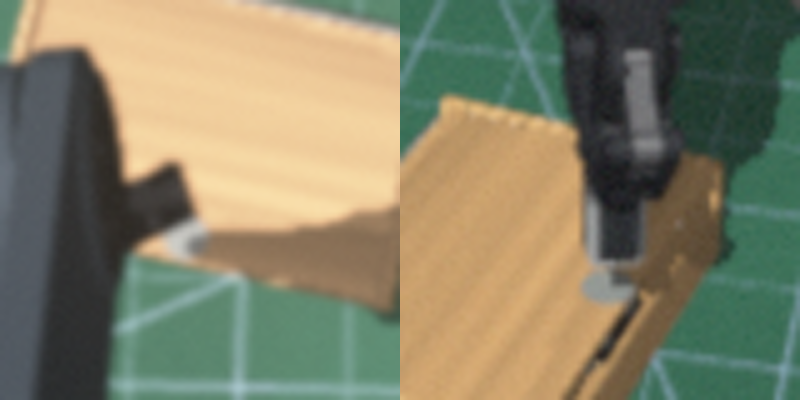

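Run:
```python
from h import *
for z in(.058,.0615,.065): print(z,plane("side",(332.8,241.5),z))
print(plane("side",(331.4,247.1),.053),plane("top",(262.25,217.5),.053))
s=cv2.imread("pics/side0.png");print(plane("top",(266,218.5),.053))
```

```text
0.058 [0.52123678 0.12217626 0.058     ]
0.0615 [0.52037874 0.1266619  0.0615    ]
0.065 [0.5195207  0.13114753 0.065     ]
[0.52161002 0.13461843 0.053     ] [0.52038986 0.13242399 0.053     ]
[0.5181858  0.12333262 0.053     ]
```

Emit:
{"method": "send_rows", "body": {"commands": [{"delta_pos": [0.0, 0.6, 0.0], "yaw": 0.0}, {"delta_pos": [0.0, 0.0, -0.3], "yaw": 0.0}, {"delta_pos": [0.0, 0.0, -0.2], "yaw": 0.0}, {"delta_pos": [0.0, 0.0, 0.0], "yaw": 0.0}]}}

```text
t: 4.0
tcp_pos: [0.5123, 0.1802, 0.0566]
tool_rot: [0.983, 0.182, 0.004, 0.0]
force: [-1.4, 0.2, -0.0]
finger_gap: -0.0
```

Emit:
{"method": "send_rows", "body": {"commands": [{"delta_pos": [0.0, 0.0, -0.1], "yaw": 0.0}, {"delta_pos": [0.0, 0.0, -0.1], "yaw": 0.0}]}}

```text
t: 4.25
tcp_pos: [0.5123, 0.1801, 0.0546]
tool_rot: [0.983, 0.182, 0.004, 0.0]
force: [-0.5, -0.5, -0.6]
finger_gap: -0.001
```

Emit:
{"method": "send_rows", "body": {"commands": [{"delta_pos": [0.0, 0.0, -0.1], "yaw": 0.0}, {"delta_pos": [0.0, 0.0, -0.1], "yaw": 0.0}]}}

```text
t: 4.5
tcp_pos: [0.5124, 0.1801, 0.0524]
tool_rot: [0.983, 0.181, 0.004, 0.0]
force: [0.0, -0.1, -0.4]
finger_gap: -0.001
```

Emit:
{"method": "send_rows", "body": {"commands": [{"delta_pos": [0.0, 0.0, -0.1], "yaw": 0.0}]}}

```text
t: 4.62
tcp_pos: [0.5124, 0.1801, 0.0514]
tool_rot: [0.983, 0.181, 0.004, 0.0]
force: [-0.0, 0.9, 0.6]
finger_gap: -0.003
```

Emit:
{"method": "send_rows", "body": {"commands": [{"delta_pos": [0.0, 0.0, -0.1], "yaw": 0.0}]}}

```text
t: 4.75
tcp_pos: [0.5124, 0.1801, 0.0503]
tool_rot: [0.983, 0.182, 0.004, 0.0]
force: [0.2, 0.3, -0.8]
finger_gap: 0.0
```

Emit:
{"method": "send_rows", "body": {"commands": [{"delta_pos": [0.0, 0.0, -0.1], "yaw": 0.0}]}}

```text
t: 4.88
tcp_pos: [0.5124, 0.18, 0.0492]
tool_rot: [0.983, 0.181, 0.004, 0.0]
force: [0.9, -0.0, 0.4]
finger_gap: -0.002
```

```bash
python3 -c "
from look import *
look('c5',(225,170),(290,190),80,80,5)"
```

```text
4.975 [0.51230135 0.18005581 0.04918228] [-0.70052646 -0.91702608  0.53384946] 0.002922355392992407 [ 0.132  0.629  1.764 -0.     0.742  1.338] [0.983 0.181 0.004 0.   ]
```

View pics/c5.png

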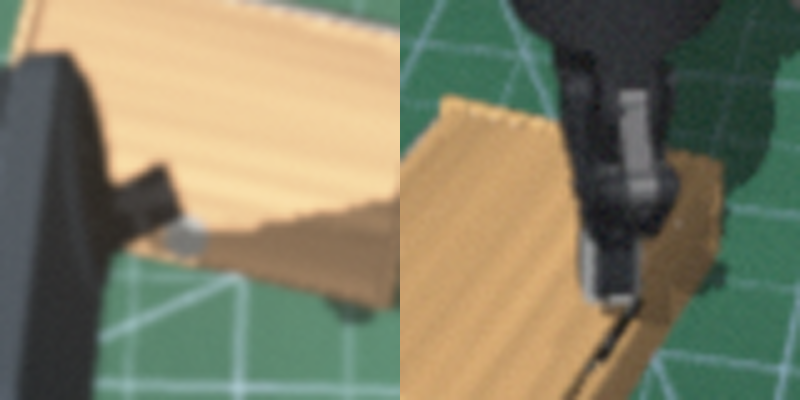

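The tip at (332,250) in the side view looks about 8 mm beyond the disc in +y, and its true height is a few mm above the reading. The -0.077 rad base rotation model explains this. I'll move it back.

Emit:
{"method": "send_rows", "body": {"commands": [{"delta_pos": [-0.2, -0.7, 0.1], "yaw": 0.0}, {"delta_pos": [0.0, 0.0, 0.0], "yaw": 0.0}]}}

```text
t: 5.22
tcp_pos: [0.5101, 0.1725, 0.0502]
tool_rot: [0.983, 0.182, 0.004, 0.0]
force: [1.0, 0.7, 0.3]
finger_gap: 0.004
```

Emit:
{"method": "send_rows", "body": {"commands": [{"delta_pos": [0.0, 0.0, -0.1], "yaw": 0.0}, {"delta_pos": [0.0, 0.0, -0.1], "yaw": 0.0}]}}

```text
t: 5.48
tcp_pos: [0.5102, 0.1724, 0.0483]
tool_rot: [0.983, 0.181, 0.004, 0.0]
force: [-0.3, -0.3, 0.1]
finger_gap: 0.002
```

Emit:
{"method": "send_rows", "body": {"commands": [{"delta_pos": [0.0, 0.0, -0.1], "yaw": 0.0}]}}

```text
t: 5.6
tcp_pos: [0.5103, 0.1724, 0.0472]
tool_rot: [0.983, 0.181, 0.004, 0.0]
force: [0.2, -0.8, 0.4]
finger_gap: 0.0
```

Emit:
{"method": "send_rows", "body": {"commands": [{"delta_pos": [0.0, 0.0, -0.1], "yaw": 0.0}]}}

```text
t: 5.72
tcp_pos: [0.5103, 0.1725, 0.0461]
tool_rot: [0.983, 0.181, 0.004, 0.0]
force: [0.7, -0.2, -0.4]
finger_gap: 0.004
```

Emit:
{"method": "send_rows", "body": {"commands": [{"delta_pos": [0.0, 0.0, -0.1], "yaw": 0.0}]}}

```text
t: 5.85
tcp_pos: [0.5103, 0.1725, 0.045]
tool_rot: [0.983, 0.181, 0.004, 0.0]
force: [-0.5, -0.0, 0.1]
finger_gap: 0.002
```

Emit:
{"method": "send_rows", "body": {"commands": [{"delta_pos": [0.0, 0.0, -0.1], "yaw": 0.0}]}}

```text
t: 5.98
tcp_pos: [0.5102, 0.1726, 0.0439]
tool_rot: [0.983, 0.181, 0.004, 0.0]
force: [-0.1, -0.3, -0.1]
finger_gap: 0.0
```

```bash
python3 -c "
from look import *
look('c6',(225,170),(290,190),80,80,5)"
```

```text
6.075 [0.5101482  0.17250808 0.04387777] [0.38502126 0.29551074 0.2071158 ] 0.00024442593580904754 [ 0.119  0.634  1.778 -0.     0.722  1.325] [0.983 0.181 0.004 0.   ]
```

View pics/c6.png

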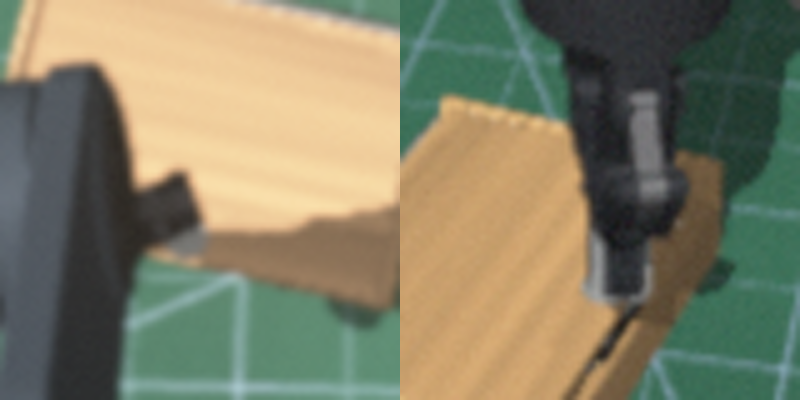

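The tip now covers the disc in the side view, with its bottom at about (333.6,249.6), but there's still no contact at reading z = 0.044. That puts the true tip clearly above the reading. I'll settle the bias using the light direction and the tip's shadow.

Run:
```python
from h import *
t=cv2.imread("pics/top0.png");g=cv2.cvtColor(t,cv2.COLOR_BGR2GRAY)
for r in(176,180,185,190,200,210,220): print(r,g[r,296:346:2])
print("glue rows")
for r in range(122,138,2): print(r,g[r,340:392:2])
obs=[((.524,.1412,.0855),(330.3,221.3)),((.5127,.1732,.0768),(333,235)),((.512,.1736,.0616),(332.8,242)),((.5123,.1801,.0492),(332,250.4)),((.5102,.1725,.0439),(333.6,249.6))]
for p,o in obs: print(np.array(o)-proj("side",p)[0])
for p,o in obs:
  print([ (np.round(np.array(plane("side",o,p[2]+b))-[p[0],p[1],0],4)[:2]).tolist() for b in(0,.01,.02,.03)])
```

```text
176 [181 175 161 164 149 131 120 115 127 123 111 123 107 105 106 106 105 105
 105 106 105 110 112 105 106]
180 [169 169 170 177 181 183 182 168 172 139  75  76  65  67  67  68  77  78
  78  96 105 114 112 105 105]
185 [174 173 172 171 170 172 164 158 171  92  72  77  65  65  66  65  65  66
  69 101 115 124 121 109 112]
190 [184 182 182 182 183 179 155 172 127  68  72  78  65  65  65  63  63  65
  80 102 105 115 111 104 109]
200 [183 185 186 186 184 158 167 109  66  64  72  76  66  66  71  77  82 104
 109 107 107 120 110 105 105]
210 [189 188 187 186 160 161  94  67  64  65  74  71  64  64  65  65  93 107
 106 106 106 119 109 106 105]
220 [179 179 171 154 165  88  66  63  63  64  76  70  63  63  73  98 106 106
 103 105 106 119 107 103 104]
glue rows
122 [135 119 150 221 224 211 148 134 135 134 143 136 130 127 127 120 122 125
 123 119 122 127 124 122 118 123]
124 [117 114 150 208 216 182 104  98 102 104 122 119 107 108 106 107 110 111
 111 111 113 119 116 114 115 119]
126 [118 112 119 138 133  96  71  86  88  91 107 105  90  95  98  99 102 101
 101 102 105 108 103 101 101 102]
128 [125
[... 369 characters left out ...]
  72  66  62  61  61  64  67  64
  64  66  86 110 102 102 102 102]
136 [115 109  97  81  72  62  61  60  64  64  75  69  63  63  67  85  95  94
  95  95 106 114 102 102 101 103]
[  0.62083219 -14.68329194]
[  0.92608009 -15.11961262]
[  0.47864985 -14.44504598]
[  0.54145996 -13.0688064 ]
[  0.34859456 -13.62480912]
[[0.0089, -0.05], [0.0061, -0.0359], [0.0033, -0.0218], [0.0005, -0.0077]]
[[0.0077, -0.0481], [0.0052, -0.0349], [0.0027, -0.0216], [0.0001, -0.0084]]
[[0.008, -0.0452], [0.0056, -0.0324], [0.0031, -0.0196], [0.0007, -0.0068]]
[[0.0069, -0.0399], [0.0046, -0.0277], [0.0022, -0.0154], [-0.0002, -0.0031]]
[[0.0076, -0.0421], [0.0053, -0.0298], [0.0029, -0.0174], [0.0006, -0.0051]]
```

Run:
```python
from h import *
a=plane("top",(314.5,178),.053);b=plane("top",(333,183),.003);print("case",a,b,(b-a)[:2]/.05)
a=plane("top",(347.5,123),.088);b=plane("top",(378,132.5),.003);print("glue",a,b,(b-a)[:2]/.085)
L=(b-a)[:2]/.085
for nm,pix,rd,so in(("A",(286,215.5),(.524,.1412,.0855),(330.3,221.3)),("B",(270,217.5),(.5127,.1732,.0768),(333,235))):
  S=plane("top",pix,.053)
  for bz in(0,.005,.01,.02,.03,.035):
    z=rd[2]+bz; P=plane("side",so,z); print(nm,bz,P.round(4),"pred shadow",(P[:2]+L*(z-.053)).round(4),"seen",S[:2].round(4))
```

```text
case [0.61979205 0.00877752 0.053     ] [ 0.6164522  -0.03959865  0.003     ] [-0.066797   -0.96752325]
glue [ 0.7489004 -0.0668086  0.088    ] [ 0.7526702  -0.15496048  0.003     ] [ 0.04435057 -1.0370809 ]
A 0 [0.5329 0.0912 0.0855] pred shadow [0.5344 0.0575] seen [0.5265 0.0755]
A 0.005 [0.5315 0.0983 0.0905] pred shadow [0.5332 0.0594] seen [0.5265 0.0755]
A 0.01 [0.5301 0.1053 0.0955] pred shadow [0.532  0.0612] seen [0.5265 0.0755]
A 0.02 [0.5273 0.1194 0.1055] pred shadow [0.5296 0.0649] seen [0.5265 0.0755]
A 0.03 [0.5245 0.1335 0.1155] pred shadow [0.5273 0.0687] seen [0.5265 0.0755]
A 0.035 [0.5231 0.1405 0.1205] pred shadow [0.5261 0.0705] seen [0.5265 0.0755]
B 0 [0.5204 0.1251 0.0768] pred shadow [0.5215 0.1005] seen [0.5208 0.1138]
B 0.005 [0.5192 0.1317 0.0818] pred shadow [0.5204 0.1019] seen [0.5208 0.1138]
B 0.01 [0.5179 0.1383 0.0868] pred shadow [0.5194 0.1033] seen [0.5208 0.1138]
B 0.02 [0.5154 0.1516 0.0968] pred shadow [0.5173 0.1061] seen [0.5208 0.1138]
B 0.03 [0.5128 0.1648 0.1068] pred shadow [0.5152 0.109 ] seen [0.5208 0.1138]
B 0.035 [0.5116 0.1714 0.1118] pred shadow [0.5142 0.1104] seen [0.5208 0.1138]
```

A z bias fits everything. With about +35 mm on z, the side view, the shadow and the x,y readings all agree, so x,y are true and the visible tip sits about 35 mm above the reported z. That leaves me about 40 mm off the disc in y. I'll raise the tool, go to the measured disc x,y, and check with one view.

Emit:
{"method": "send_rows", "body": {"commands": [{"delta_pos": [0.0, 0.0, 1.5], "yaw": 0.0}, {"delta_pos": [0.5, -2.0, 0.5], "yaw": 0.0}, {"delta_pos": [0.6, -2.0, 0.0], "yaw": 0.0}, {"delta_pos": [0.0, 0.0, 0.0], "yaw": 0.0}, {"delta_pos": [0.0, 0.0, 0.0], "yaw": 0.0}]}}

```text
t: 6.7
tcp_pos: [0.5225, 0.1326, 0.0682]
tool_rot: [0.983, 0.182, 0.006, 0.0]
force: [0.3, -0.3, 0.7]
finger_gap: 0.0
```

Emit:
{"method": "send_rows", "body": {"commands": [{"delta_pos": [0.0, 0.0, -0.6], "yaw": 0.0}, {"delta_pos": [0.0, 0.0, -0.3], "yaw": 0.0}, {"delta_pos": [0.0, 0.0, -0.2], "yaw": 0.0}, {"delta_pos": [0.0, 0.0, -0.1], "yaw": 0.0}, {"delta_pos": [0.0, 0.0, -0.1], "yaw": 0.0}, {"delta_pos": [0.0, 0.0, 0.0], "yaw": 0.0}]}}

```text
t: 7.45
tcp_pos: [0.5212, 0.1345, 0.0539]
tool_rot: [0.983, 0.183, 0.005, 0.0]
force: [0.1, -0.2, 0.3]
finger_gap: 0.002
```

Emit:
{"method": "send_rows", "body": {"commands": [{"delta_pos": [0.0, 0.0, -0.1], "yaw": 0.0}, {"delta_pos": [0.0, 0.0, -0.1], "yaw": 0.0}]}}

```text
t: 7.7
tcp_pos: [0.5214, 0.1344, 0.052]
tool_rot: [0.983, 0.183, 0.005, 0.0]
force: [-0.8, 0.1, 0.5]
finger_gap: -0.0
```

Emit:
{"method": "send_rows", "body": {"commands": [{"delta_pos": [0.0, 0.0, -0.1], "yaw": 0.0}, {"delta_pos": [0.0, 0.0, -0.1], "yaw": 0.0}]}}

```text
t: 7.95
tcp_pos: [0.5214, 0.1344, 0.0499]
tool_rot: [0.983, 0.183, 0.005, 0.0]
force: [0.2, -0.7, -0.4]
finger_gap: 0.001
```

No contact at 0.050, which confirms the bias. I'll descend most of the remaining gap and look.

Emit:
{"method": "send_rows", "body": {"commands": [{"delta_pos": [0.0, 0.0, -0.4], "yaw": 0.0}, {"delta_pos": [0.0, -0.1, -0.4], "yaw": 0.0}, {"delta_pos": [0.0, 0.0, -0.4], "yaw": 0.0}, {"delta_pos": [0.0, 0.0, -0.3], "yaw": 0.0}, {"delta_pos": [0.0, 0.0, 0.0], "yaw": 0.0}]}}

```text
t: 8.57
tcp_pos: [0.5212, 0.1332, 0.0335]
tool_rot: [0.983, 0.183, 0.005, 0.0]
force: [-0.2, 0.4, -0.3]
finger_gap: 0.001
```

```bash
python3 -c "
from look import *
look('c7',(225,170),(290,190),80,80,5)"
```

```text
8.675 [0.5213825  0.13326748 0.03376645] [-0.57366658 -0.43525346 -0.32127397] 0.000227253580866021 [0.042 0.651 1.786 0.002 0.695 1.243] [0.983 0.183 0.005 0.   ]
```

View pics/c7.png

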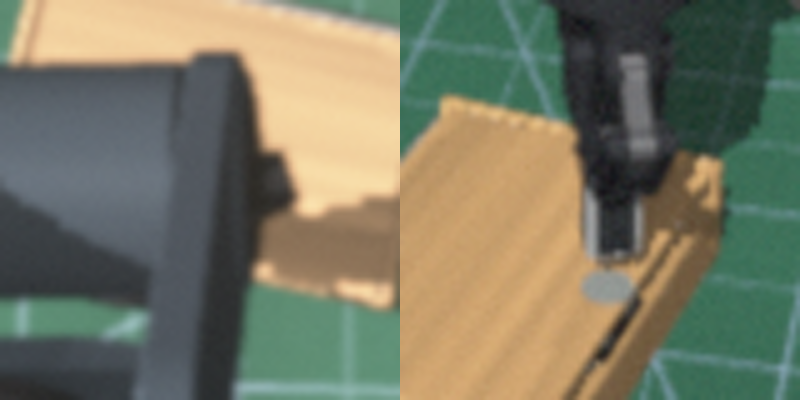

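The tip at (332.6,241.4) is directly above the disc at (331.4,247.2), about 14 mm up, as predicted. I'll go down and then step with force checks.

Emit:
{"method": "send_rows", "body": {"commands": [{"delta_pos": [0.0, 0.0, -0.3], "yaw": 0.0}, {"delta_pos": [0.0, 0.0, -0.3], "yaw": 0.0}, {"delta_pos": [0.0, 0.0, -0.2], "yaw": 0.0}, {"delta_pos": [0.0, 0.0, -0.1], "yaw": 0.0}, {"delta_pos": [0.0, 0.0, 0.0], "yaw": 0.0}]}}

```text
t: 9.3
tcp_pos: [0.5217, 0.1333, 0.0244]
tool_rot: [0.983, 0.183, 0.005, 0.0]
force: [-0.0, 0.7, 1.6]
finger_gap: -0.004
```

Emit:
{"method": "send_rows", "body": {"commands": [{"delta_pos": [0.0, 0.0, -0.1], "yaw": 0.0}, {"delta_pos": [0.0, 0.0, -0.1], "yaw": 0.0}]}}

```text
t: 9.55
tcp_pos: [0.5218, 0.1333, 0.0224]
tool_rot: [0.983, 0.183, 0.006, 0.0]
force: [-0.3, 0.4, -0.2]
finger_gap: 0.001
```

Emit:
{"method": "send_rows", "body": {"commands": [{"delta_pos": [0.0, 0.0, -0.1], "yaw": 0.0}]}}

```text
t: 9.68
tcp_pos: [0.5218, 0.1333, 0.0214]
tool_rot: [0.983, 0.183, 0.006, 0.0]
force: [-0.7, -0.2, -0.2]
finger_gap: 0.0
```

Emit:
{"method": "send_rows", "body": {"commands": [{"delta_pos": [0.0, 0.0, -0.1], "yaw": 0.0}]}}

```text
t: 9.8
tcp_pos: [0.5218, 0.1333, 0.0203]
tool_rot: [0.983, 0.183, 0.006, 0.0]
force: [-0.8, -0.1, 0.7]
finger_gap: -0.003
```

Emit:
{"method": "send_rows", "body": {"commands": [{"delta_pos": [0.0, 0.0, -0.1], "yaw": 0.0}]}}

```text
t: 9.93
tcp_pos: [0.5218, 0.1333, 0.0192]
tool_rot: [0.983, 0.183, 0.006, 0.0]
force: [-0.4, -0.2, 0.3]
finger_gap: -0.001
```

Emit:
{"method": "send_rows", "body": {"commands": [{"delta_pos": [0.0, 0.0, -0.1], "yaw": 0.0}]}}

```text
t: 10.05
tcp_pos: [0.5219, 0.1333, 0.0182]
tool_rot: [0.983, 0.183, 0.006, 0.0]
force: [0.8, 0.6, 0.4]
finger_gap: -0.003
```

Emit:
{"method": "send_rows", "body": {"commands": [{"delta_pos": [0.0, 0.0, -0.1], "yaw": 0.0}]}}

```text
t: 10.18
tcp_pos: [0.5218, 0.1333, 0.0171]
tool_rot: [0.983, 0.183, 0.006, 0.0]
force: [0.8, 0.3, 0.5]
finger_gap: -0.0
```

Emit:
{"method": "send_rows", "body": {"commands": [{"delta_pos": [0.0, 0.0, -0.1], "yaw": 0.0}]}}

```text
t: 10.3
tcp_pos: [0.5219, 0.1333, 0.016]
tool_rot: [0.983, 0.183, 0.006, 0.0]
force: [0.4, -0.9, 0.0]
finger_gap: 0.0
```

Emit:
{"method": "send_rows", "body": {"commands": [{"delta_pos": [0.0, 0.0, -0.1], "yaw": 0.0}]}}

```text
t: 10.42
tcp_pos: [0.5218, 0.1333, 0.0149]
tool_rot: [0.983, 0.183, 0.006, 0.0]
force: [-0.1, 0.0, 0.0]
finger_gap: -0.0
```

Run:
```python
from h import *
s=manip.snapshot("side");o=cv2.imread("pics/c7_s.png");b=cv2.imread("pics/side0.png");cv2.imwrite("pics/c8_s.png",s)
for x in(329,331,333,335): print(x,"\n now",s[228:260,x].mean(1).astype(int),"\n c7 ",o[228:260,x].mean(1).astype(int),"\n bg ",b[228:260,x].mean(1).astype(int))
print(manip.sense()["t"])
```

```text
329 
 now [ 37  36  37  34  28  32  33  38  42  52  75  86  88  87  90  90  87  87
  81  98 138 151 155 154 153 158 157 159 158 156 133 102] 
 c7  [ 42  60  88 103 103 105 108 106 106 106 108 106 113 125 124 140 149 148
 150 149 148 150 152 153 158 159 158 159 158 157 134 105] 
 bg  [167 168 168 165 163 158 155 154 154 156 157 152 151 151 152 152 149 151
 149 147 150 149 152 155 155 158 158 159 158 153 130 103]
331 
 now [ 51  42  41  33  24  24  30  32  32  34  30  37  46  54  47  44  41  45
  46  63 120 145 155 158 159 158 153 135 107  91  72  55] 
 c7  [ 27  37  30  35  46  49  52  48  55  50  52  47  66 100  98 106 137 151
 146 152 150 150 155 160 161 159 153 133 109  87  74  55] 
 bg  [168 164 158 155 153 155 156 155 154 149 149 148 147 148 147 154 150 150
 147 148 147 150 155 160 159 160 154 134 110  89  74  54]
333 
 now [ 59  51  42  36  29  31  34  32  35  30  27  37  47  47  48  49  48  47
  44  68 127 150 154 154 133 107  73  47  36  57  93 116] 
 c7  [ 36  33  25  39  46  50  48  50  41  44  49  54 107 114  97 130 148 147
 146 151 150 149 153 154 136 103  73  49  39  57  92 119] 
 bg  [158 154 150 147 147 149 150 147 149 148 147 147 148 151 152 154 152 149
 149 149 150 152 152 154 134 103  71  48  41  55  92 118]
335 
 now [ 80  68  52  45  50  42  32  30  33  37  36  47  53  52  49  55  57  60
  66  91 131 132 112  90  71  49  59  92 118 131 121 103] 
 c7  [ 35  29  38  41  49  49  51  52  48  50  47  48  78  85  95 136 153 156
 151 148 147 130 111  91  70  52  57  89 119 130 123 106] 
 bg  [148 145 146 147 151 150 150 148 150 150 149 151 153 157 155 154 158 155
 148 149 144 133 111  91  71  51  56  92 117 129 125 105]
10.475
```

Emit:
{"method": "send_rows", "body": {"commands": [{"delta_pos": [0.0, 0.0, -0.1], "yaw": 0.0}]}}

```text
t: 10.6
tcp_pos: [0.5218, 0.1333, 0.0138]
tool_rot: [0.983, 0.183, 0.006, 0.0]
force: [-0.1, -0.2, 2.1]
finger_gap: -0.002
```

Emit:
{"method": "send_rows", "body": {"commands": [{"delta_pos": [0.0, 0.0, -0.1], "yaw": 0.0}]}}

```text
t: 10.72
tcp_pos: [0.5218, 0.1333, 0.013]
tool_rot: [0.983, 0.183, 0.006, 0.0]
force: [-0.9, 0.4, 2.2]
finger_gap: -0.003
```

Emit:
{"method": "send_rows", "body": {"commands": [{"delta_pos": [0.0, 0.0, -0.1], "yaw": 0.0}]}}

```text
t: 10.85
tcp_pos: [0.5218, 0.1333, 0.0121]
tool_rot: [0.983, 0.183, 0.006, 0.0]
force: [-0.1, -0.4, 3.5]
finger_gap: 0.001
```

Contact shows at reading z ≈ 0.0143, so the bias is about +39 mm, and I'm in the play now. I'll continue in small steps.

Emit:
{"method": "send_rows", "body": {"commands": [{"delta_pos": [0.0, 0.0, -0.1], "yaw": 0.0}]}}

```text
t: 10.98
tcp_pos: [0.5218, 0.1333, 0.0112]
tool_rot: [0.983, 0.183, 0.006, 0.0]
force: [-0.0, 0.2, 3.5]
finger_gap: 0.001
```

Emit:
{"method": "send_rows", "body": {"commands": [{"delta_pos": [0.0, 0.0, -0.1], "yaw": 0.0}]}}

```text
t: 11.1
tcp_pos: [0.5218, 0.1333, 0.0103]
tool_rot: [0.983, 0.183, 0.006, 0.0]
force: [-0.7, -0.6, 2.2]
finger_gap: 0.001
```

Emit:
{"method": "send_rows", "body": {"commands": [{"delta_pos": [0.0, 0.0, -0.1], "yaw": 0.0}]}}

```text
t: 11.22
tcp_pos: [0.5218, 0.1333, 0.0093]
tool_rot: [0.983, 0.183, 0.006, 0.0]
force: [-0.5, -0.1, 2.9]
finger_gap: 0.003
```

Emit:
{"method": "send_rows", "body": {"commands": [{"delta_pos": [0.0, 0.0, -0.08], "yaw": 0.0}]}}

```text
t: 11.35
tcp_pos: [0.5218, 0.1333, 0.0087]
tool_rot: [0.983, 0.183, 0.006, 0.0]
force: [-0.8, -0.1, 7.3]
finger_gap: -0.004
```

Emit:
{"method": "send_rows", "body": {"commands": [{"delta_pos": [0.0, 0.0, -0.08], "yaw": 0.0}]}}

```text
t: 11.48
tcp_pos: [0.5218, 0.1333, 0.0082]
tool_rot: [0.983, 0.183, 0.006, 0.0]
force: [-1.5, -0.6, 7.2]
finger_gap: 0.0
```

Emit:
{"method": "send_rows", "body": {"commands": [{"delta_pos": [0.0, 0.0, -0.08], "yaw": 0.0}]}}

```text
t: 11.6
tcp_pos: [0.5218, 0.1333, 0.0078]
tool_rot: [0.983, 0.183, 0.006, 0.0]
force: [-1.1, -0.9, 6.6]
finger_gap: -0.002
```

Emit:
{"method": "send_rows", "body": {"commands": [{"delta_pos": [0.0, 0.0, -0.08], "yaw": 0.0}]}}

```text
t: 11.72
tcp_pos: [0.5218, 0.1333, 0.0075]
tool_rot: [0.983, 0.183, 0.006, 0.0]
force: [-1.1, -0.2, 6.7]
finger_gap: -0.004
```

Emit:
{"method": "send_rows", "body": {"commands": [{"delta_pos": [0.0, 0.0, -0.08], "yaw": 0.0}]}}

```text
t: 11.85
tcp_pos: [0.5218, 0.1333, 0.0071]
tool_rot: [0.983, 0.183, 0.006, 0.0]
force: [-2.1, -0.4, 7.1]
finger_gap: 0.001
```

Emit:
{"method": "send_rows", "body": {"commands": [{"delta_pos": [0.0, 0.0, -0.08], "yaw": 0.0}]}}

```text
t: 11.98
tcp_pos: [0.5219, 0.1333, 0.0068]
tool_rot: [0.983, 0.183, 0.006, 0.0]
force: [-1.6, -0.1, 6.9]
finger_gap: -0.001
```

Emit:
{"method": "send_rows", "body": {"commands": [{"delta_pos": [0.0, 0.0, -0.08], "yaw": 0.0}]}}

```text
t: 12.1
tcp_pos: [0.5219, 0.1333, 0.0064]
tool_rot: [0.983, 0.183, 0.006, 0.0]
force: [-1.8, -0.1, 6.8]
finger_gap: -0.0
```

Emit:
{"method": "send_rows", "body": {"commands": [{"delta_pos": [0.0, 0.0, -0.08], "yaw": 0.0}]}}

```text
t: 12.22
tcp_pos: [0.5219, 0.1333, 0.0063]
tool_rot: [0.983, 0.183, 0.006, 0.001]
force: [-2.3, -0.0, 10.0]
finger_gap: -0.003
```

Emit:
{"method": "send_rows", "body": {"commands": [{"delta_pos": [0.0, 0.0, -0.08], "yaw": 0.0}]}}

```text
t: 12.35
tcp_pos: [0.5219, 0.1333, 0.0063]
tool_rot: [0.983, 0.183, 0.007, 0.001]
force: [-2.1, -0.1, 9.8]
finger_gap: 0.0
```

10 N on the stop means the latch has tripped. Withdrawing fast, up and toward the front.

Emit:
{"method": "send_rows", "body": {"commands": [{"delta_pos": [-3.5, 0.7, 5.0], "yaw": 0.0}, {"delta_pos": [-3.5, 0.7, 5.0], "yaw": 0.0}, {"delta_pos": [-1.0, -1.0, 5.0], "yaw": 0.0}, {"delta_pos": [0.0, -5.0, 2.0], "yaw": 0.0}, {"delta_pos": [0.0, -6.0, 0.0], "yaw": 0.0}, {"delta_pos": [0.0, -6.0, 0.0], "yaw": 0.0}, {"delta_pos": [0.5, -6.0, 0.0], "yaw": 0.0}, {"delta_pos": [1.0, -6.0, 0.0], "yaw": 0.1}, {"delta_pos": [2.0, -5.0, 0.0], "yaw": 0.15}, {"delta_pos": [0.0, 0.0, 0.0], "yaw": 0.0}]}}

```text
t: 13.6
tcp_pos: [0.4757, -0.2145, 0.1766]
tool_rot: [0.951, 0.309, 0.008, 0.002]
force: [0.2, -0.4, -0.1]
finger_gap: 0.003
```

```bash
python3 -c "
from look import *
look('c9',(200,120),(230,120),200,150,2)"
```

```text
13.7 [ 0.47301129 -0.20975621  0.17598082] [ 0.31995826  0.11288664 -0.06995994] 0.0008340216144790858 [-0.641  0.401  1.725  0.012  1.009  0.293] [ 0.951  0.31   0.006 -0.   ]
```

Emit:
{"method": "send_rows", "body": {"commands": [{"delta_pos": [3.3, 0.3, -1.0], "yaw": 0.12}, {"delta_pos": [3.3, 0.3, -2.0], "yaw": 0.1}, {"delta_pos": [3.3, 0.3, -3.0], "yaw": 0.0}, {"delta_pos": [3.2, 0.3, -3.0], "yaw": 0.0}, {"delta_pos": [0.0, 0.0, 0.0], "yaw": 0.0}, {"delta_pos": [0.0, 0.0, 0.0], "yaw": 0.0}], "grip": -1.0, "force": 40.0}}

```text
t: 14.45
tcp_pos: [0.6014, -0.1843, 0.0827]
tool_rot: [0.908, 0.419, 0.003, -0.006]
force: [0.2, 0.4, -0.4]
finger_gap: 0.998
```

```bash
python3 -c "
from look import *
look('c10',(210,100),(240,110),200,150,2)
m=manip.sense();q=m['tool_rot'];print(2*np.arctan2(q[1],q[0]))
s=cv2.imread('pics/c10_s.png');t=cv2.imread('pics/c10_t.png')
a=cv2.resize(t[100:250,210:410],(400,300),interpolation=2);b=cv2.resize(s[130:290,250:370],(400,300*400//300),interpolation=2)[:300]
a2=cv2.resize(s[130:205,275:375],(400,300),interpolation=2);c=cv2.resize(s[180:300,240:400],(400,300),interpolation=2)
cv2.imwrite('pics/v10.png',np.vstack([np.hstack([a,a2]),np.hstack([c,c*0])]))"
```

```text
14.55 [ 0.60141131 -0.18495127  0.08326257] [-0.3899553   0.2365304   0.30806029] 1.0027840733903646 [-0.482  0.666  1.512  0.014  0.968  0.217] [ 0.908  0.418  0.003 -0.005]
0.8634170090468585
```

View pics/v10.png

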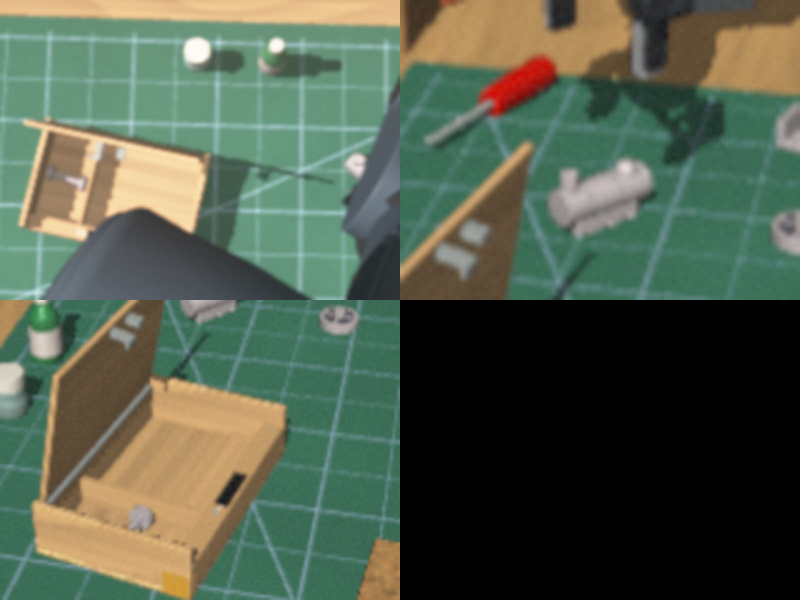

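The lid is up and the bays are open, with the wheelset still in the small bay. The open fingertips are at (315,135.5) and (337,148) in the side view, over the boiler. I'll work out the tip height from them.

Run:
```python
from h import *
for z in(.1,.11,.12,.13,.14): print(z,proj("side",[.6014,-.185,z]), plane("side",(315,135.5),z)-plane("side",(337,148),z))
print(tri((395.5,188),(324.5,178.9)))
```

```text
0.1 [[325.69983613 154.27669229]] [ 0.07654649 -0.06851368  0.        ]
0.11 [[325.69991684 150.79679253]] [ 7.50313385e-02 -6.71575342e-02 -5.55111512e-17]
0.12 [[325.69993044 147.28493252]] [ 0.07351619 -0.06580138  0.        ]
0.13 [[325.69987499 143.7407439 ]] [ 0.07200104 -0.06444523  0.        ]
0.14 [[325.69974847 140.16385438]] [ 0.07048589 -0.06308908  0.        ]
(array([ 0.60605353, -0.19676112,  0.01935379]), np.float64(0.0023327506507611877))
```

Open tips at z ≈ 0.135 against a reading of 0.083 is a 52 mm offset, which is the 39 mm bias plus the 13 mm set-back. It's all consistent. The target reading is about z = -0.032 at (0.605, -0.196).

Emit:
{"method": "send_rows", "body": {"commands": [{"delta_pos": [0.4, -1.2, 0.0], "yaw": 0.0}, {"delta_pos": [0.0, 0.0, -2.0], "yaw": 0.0}, {"delta_pos": [0.0, 0.0, -2.5], "yaw": 0.0}, {"delta_pos": [0.0, 0.0, -2.5], "yaw": 0.0}, {"delta_pos": [0.0, 0.0, -1.5], "yaw": 0.0}, {"delta_pos": [0.0, 0.0, 0.0], "yaw": 0.0}, {"delta_pos": [0.0, 0.0, 0.0], "yaw": 0.0}]}}

```text
t: 15.42
tcp_pos: [0.6088, -0.206, 0.0045]
tool_rot: [0.909, 0.416, 0.008, 0.002]
force: [0.6, 0.7, -1.2]
finger_gap: 1.003
```

Emit:
{"method": "send_rows", "body": {"commands": [{"delta_pos": [-0.4, 1.0, 0.0], "yaw": 0.0}, {"delta_pos": [0.0, 0.0, -1.0], "yaw": 0.0}, {"delta_pos": [0.0, 0.0, -1.0], "yaw": 0.0}, {"delta_pos": [0.0, 0.0, -0.7], "yaw": 0.0}, {"delta_pos": [0.0, 0.0, 0.0], "yaw": 0.0}]}}

```text
t: 16.05
tcp_pos: [0.6055, -0.1953, -0.0225]
tool_rot: [0.909, 0.416, 0.009, 0.003]
force: [-0.8, -0.6, 0.0]
finger_gap: 1.002
```

Emit:
{"method": "send_rows", "body": {"commands": [{"delta_pos": [0.0, -0.05, -0.5], "yaw": 0.0}, {"delta_pos": [0.0, 0.0, -0.4], "yaw": 0.0}, {"delta_pos": [0.0, 0.0, 0.0], "yaw": 0.0}]}}

```text
t: 16.42
tcp_pos: [0.6057, -0.1962, -0.0323]
tool_rot: [0.909, 0.416, 0.009, 0.003]
force: [0.0, 0.2, 0.0]
finger_gap: 1.002
```

Emit:
{"method": "send_rows", "body": {"commands": [{"delta_pos": [0.0, 0.0, 0.0], "yaw": 0.0}, {"delta_pos": [0.0, 0.0, 0.0], "yaw": 0.0}, {"delta_pos": [0.0, 0.0, 0.0], "yaw": 0.0}, {"delta_pos": [0.0, 0.0, 0.0], "yaw": 0.0}, {"delta_pos": [0.0, 0.0, 0.0], "yaw": 0.0}, {"delta_pos": [0.0, 0.0, 0.0], "yaw": 0.0}, {"delta_pos": [0.0, 0.0, 0.0], "yaw": 0.0}, {"delta_pos": [0.0, 0.0, 0.0], "yaw": 0.0}], "grip": 1.0, "force": 50.0}}

```text
t: 17.42
tcp_pos: [0.6063, -0.1966, -0.0315]
tool_rot: [0.909, 0.416, 0.009, 0.004]
force: [0.0, 0.1, 0.7]
finger_gap: 0.283
```

The fingers stopped at about 24 mm, consistent with the 26 mm barrel. Lifting.

Emit:
{"method": "send_rows", "body": {"commands": [{"delta_pos": [0.0, 0.0, 1.0], "yaw": 0.0}, {"delta_pos": [0.0, 0.0, 2.5], "yaw": 0.0}, {"delta_pos": [0.0, 0.0, 3.0], "yaw": 0.0}, {"delta_pos": [0.0, 0.0, 3.0], "yaw": 0.0}, {"delta_pos": [0.0, 0.0, 3.0], "yaw": 0.0}, {"delta_pos": [0.0, 0.0, 0.0], "yaw": 0.0}, {"delta_pos": [0.0, 0.0, 0.0], "yaw": 0.0}]}}

```text
t: 18.3
tcp_pos: [0.6022, -0.1943, 0.0958]
tool_rot: [0.909, 0.416, 0.007, 0.0]
force: [0.3, -0.2, -2.0]
finger_gap: 0.289
```

```bash
python3 -c "
from look import *
look('c11',(210,100),(240,110),200,150,2)
m=manip.sense();q=m['tool_rot'];print(2*np.arctan2(q[1],q[0]))
a,b=cv2.imread('pics/c10_s.png')[165:195,304:350].mean((0,1)),cv2.imread('pics/c11_s.png')[165:195,304:350].mean((0,1));print(a,b)"
```

```text
18.4 [ 0.60240124 -0.19439471  0.09543643] [ 0.76084985 -0.82153835 -3.1175456 ] 0.2849784670065938 [-0.494  0.649  1.505  0.013  0.979  0.212] [0.909 0.416 0.007 0.   ]
0.8581476358782351
[106.90434783 121.52753623  91.2615942 ] [ 94.74927536 113.74202899  65.96231884]
```

Held, with about 2–3 N of weight showing. I'll carry it on the robot's side of the lid plane, turning it to lie along the case's y.

Emit:
{"method": "send_rows", "body": {"commands": [{"delta_pos": [-1.8, 4.5, 0.0], "yaw": 0.12}, {"delta_pos": [-1.8, 4.5, 0.0], "yaw": 0.12}, {"delta_pos": [-1.8, 4.5, 0.0], "yaw": 0.12}, {"delta_pos": [-0.5, 4.5, 0.0], "yaw": 0.12}, {"delta_pos": [0.5, 4.5, 0.0], "yaw": 0.03}, {"delta_pos": [0.8, 4.0, 0.0], "yaw": 0.0}, {"delta_pos": [0.0, 0.0, 0.0], "yaw": 0.0}, {"delta_pos": [0.0, 0.0, 0.0], "yaw": 0.0}]}}

```text
t: 19.4
tcp_pos: [0.5483, 0.0773, 0.0853]
tool_rot: [0.77, 0.637, 0.001, -0.008]
force: [-0.8, -0.2, -1.6]
finger_gap: 0.286
```

```bash
python3 -c "
from look import *
look('c12',(210,100),(240,110),200,150,2)
q=manip.sense()['tool_rot'];print(2*np.arctan2(q[1],q[0]))"
```

```text
19.5 [0.54851586 0.07665624 0.08562764] [-0.13204631 -0.33951431 -2.99309948] 0.28870624784502713 [-0.071  0.583  1.704  0.017  0.863  0.108] [ 0.771  0.637  0.001 -0.007]
1.380812819603999
```

Emit:
{"method": "send_rows", "body": {"commands": [{"delta_pos": [0.8, 0.7, -0.5], "yaw": 0.0}, {"delta_pos": [0.7, 0.6, -1.0], "yaw": 0.0}, {"delta_pos": [0.0, 0.0, -1.0], "yaw": 0.0}, {"delta_pos": [0.0, 0.0, 0.0], "yaw": 0.0}, {"delta_pos": [0.0, 0.0, 0.0], "yaw": 0.0}]}}

```text
t: 20.12
tcp_pos: [0.5647, 0.088, 0.0579]
tool_rot: [0.772, 0.635, 0.001, -0.008]
force: [0.1, -0.5, -1.7]
finger_gap: 0.287
```

```bash
python3 -c "
from look import *
look('c13',(210,130),(250,150),100,120,4)
q=manip.sense()['tool_rot'];print(2*np.arctan2(q[1],q[0]))"
```

```text
20.225 [0.56459851 0.087982   0.05814392] [-0.72429127 -0.07668868 -2.45554833] 0.2854553015130636 [-0.048  0.644  1.675  0.017  0.832  0.134] [ 0.772  0.635  0.001 -0.008]
1.3767763563054811
```

View pics/c13.png

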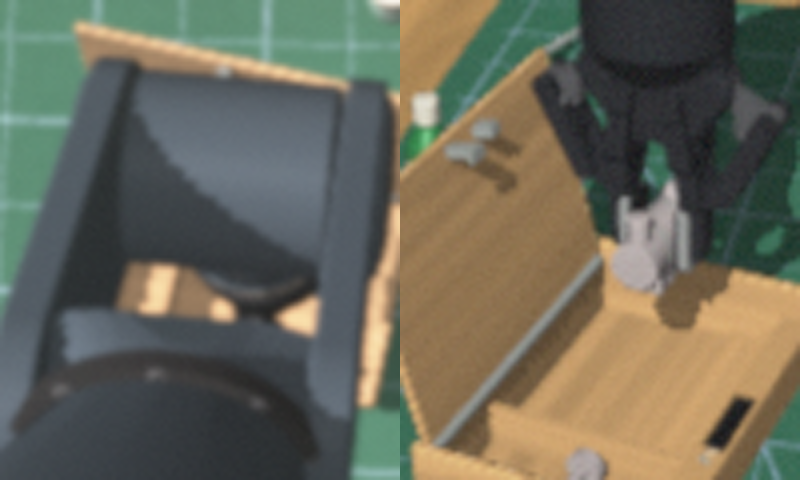

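Both views show the boiler hanging over the large bay, its near end at side (308.7,217), and the lid leaning well back. I'll check that against the projection before lowering.

Run:
```python
from h import *
a=-.199;R=np.array([[np.cos(a),-np.sin(a)],[np.sin(a),np.cos(a)]])
c=np.array([.5646,.088]);print(proj("side",np.r_[c+R@[0,.035],.113]))
print(R.T@(c-[.5752,.1216]))
```

```text
[[308.34309456 216.37854648]]
[-0.00374845 -0.0350324 ]
```

Emit:
{"method": "send_rows", "body": {"commands": [{"delta_pos": [-0.4, 0.3, 0.0], "yaw": 0.0}, {"delta_pos": [0.0, 0.0, -1.5], "yaw": 0.0}, {"delta_pos": [0.0, 0.0, -1.5], "yaw": 0.0}, {"delta_pos": [0.0, 0.0, -1.2], "yaw": 0.0}, {"delta_pos": [0.0, 0.0, 0.0], "yaw": 0.0}]}}

```text
t: 20.85
tcp_pos: [0.5597, 0.0912, 0.0132]
tool_rot: [0.772, 0.635, 0.001, -0.008]
force: [-0.1, -0.1, -2.2]
finger_gap: 0.288
```

The projection matches to under 1 px. Lowering to just above the floor.

Emit:
{"method": "send_rows", "body": {"commands": [{"delta_pos": [0.0, 0.0, -1.2], "yaw": 0.0}, {"delta_pos": [0.0, 0.0, -1.0], "yaw": 0.0}, {"delta_pos": [0.0, 0.0, -0.7], "yaw": 0.0}, {"delta_pos": [0.0, 0.0, -0.4], "yaw": 0.0}, {"delta_pos": [0.0, 0.0, 0.0], "yaw": 0.0}]}}

```text
t: 21.48
tcp_pos: [0.5604, 0.0911, -0.0222]
tool_rot: [0.772, 0.635, 0.001, -0.008]
force: [0.2, -0.4, -2.8]
finger_gap: 0.286
```

Emit:
{"method": "send_rows", "body": {"commands": [{"delta_pos": [0.0, 0.0, -0.15], "yaw": 0.0}, {"delta_pos": [0.0, 0.0, -0.15], "yaw": 0.0}]}}

```text
t: 21.72
tcp_pos: [0.561, 0.0911, -0.0248]
tool_rot: [0.772, 0.635, 0.002, -0.007]
force: [-0.9, -0.2, -2.0]
finger_gap: 0.29
```

Emit:
{"method": "send_rows", "body": {"commands": [{"delta_pos": [0.0, 0.0, -0.15], "yaw": 0.0}]}}

```text
t: 21.85
tcp_pos: [0.5611, 0.0911, -0.0262]
tool_rot: [0.772, 0.635, 0.002, -0.007]
force: [-0.2, 0.4, -1.3]
finger_gap: 0.289
```

Emit:
{"method": "send_rows", "body": {"commands": [{"delta_pos": [0.0, 0.0, -0.1], "yaw": 0.0}]}}

```text
t: 21.98
tcp_pos: [0.5612, 0.0911, -0.0265]
tool_rot: [0.772, 0.635, 0.002, -0.007]
force: [-2.5, -0.2, 8.4]
finger_gap: 0.282
```

Emit:
{"method": "send_rows", "body": {"commands": [{"delta_pos": [0.0, 0.0, -0.05], "yaw": 0.0}]}}

```text
t: 22.1
tcp_pos: [0.5612, 0.0911, -0.0264]
tool_rot: [0.772, 0.635, 0.002, -0.007]
force: [-1.2, -0.4, 2.1]
finger_gap: 0.288
```

It's on the floor. I'll open partway to stay clear of walls and lid, then rise straight up.

Emit:
{"method": "send_rows", "body": {"commands": [{"delta_pos": [0.0, 0.0, 0.0], "yaw": 0.0}, {"delta_pos": [0.0, 0.0, 0.0], "yaw": 0.0}, {"delta_pos": [0.0, 0.0, 0.0], "yaw": 0.0}, {"delta_pos": [0.0, 0.0, 0.0], "yaw": 0.0}], "grip": 0.0}}

```text
t: 22.6
tcp_pos: [0.5623, 0.091, -0.0262]
tool_rot: [0.772, 0.635, 0.003, -0.006]
force: [0.5, 0.1, 0.3]
finger_gap: 0.503
```

Emit:
{"method": "send_rows", "body": {"commands": [{"delta_pos": [0.0, 0.0, 1.0], "yaw": 0.0}, {"delta_pos": [0.0, 0.0, 2.0], "yaw": 0.0}, {"delta_pos": [0.0, 0.0, 3.0], "yaw": 0.0}, {"delta_pos": [0.0, 0.0, 3.0], "yaw": 0.0}, {"delta_pos": [-0.5, 0.0, 4.0], "yaw": 0.0}, {"delta_pos": [-1.0, -4.0, 3.0], "yaw": 0.0}, {"delta_pos": [-1.0, -5.0, 0.0], "yaw": 0.0}, {"delta_pos": [-1.0, -5.0, 0.0], "yaw": 0.0}, {"delta_pos": [0.0, -5.0, 0.0], "yaw": 0.0}, {"delta_pos": [0.0, -5.0, 0.0], "yaw": 0.0}]}}

```text
t: 23.85
tcp_pos: [0.5264, -0.152, 0.1458]
tool_rot: [0.77, 0.638, 0.005, -0.002]
force: [2.0, 0.8, -1.1]
finger_gap: 0.501
```

Emit:
{"method": "send_rows", "body": {"commands": [{"delta_pos": [0.0, -5.0, 0.0], "yaw": 0.0}, {"delta_pos": [0.0, -5.0, 0.0], "yaw": 0.0}, {"delta_pos": [0.0, -3.0, 0.0], "yaw": 0.0}, {"delta_pos": [0.0, 0.0, 0.0], "yaw": 0.0}, {"delta_pos": [0.0, 0.0, 0.0], "yaw": 0.0}]}}

```text
t: 24.48
tcp_pos: [0.5253, -0.2897, 0.1491]
tool_rot: [0.771, 0.636, 0.006, -0.0]
force: [0.8, 0.8, -1.1]
finger_gap: 0.498
```

```bash
python3 -c "
from look import *
look('c14',(210,140),(240,170),120,110,3.3)
o=cv2.imread('pics/side0.png');n=cv2.imread('pics/c14_s.png');d=cv2.absdiff(o,n).max(2)
for nm,(x,y,w,h) in dict(fly=(365,178,22,20),brk=(366,152,28,22),drv=(278,142,40,28),glue=(248,170,20,38),jar=(233,202,22,28),sand=(378,272,34,44),brush=(270,345,115,40)).items(): print(nm,(d[y:y+h,x:x+w]>40).mean().round(3))"
```

```text
24.575 [ 0.52564049 -0.28934492  0.14909769] [ 0.29608675 -0.26272162  0.03719994] 0.5000794073214639 [-0.696  0.543  1.544  0.013  1.053 -0.512] [ 0.771  0.637  0.006 -0.   ]
fly 0.0
brk 0.0
drv 0.049
glue 0.567
jar 0.656
sand 0.0
brush 0.0
```

The viewer limit is reached, so I'll verify numerically. The jar and glue are probably hidden by the open lid in the side view, so I'll check them from the top.

Run:
```python
from h import *
o=cv2.imread("pics/top0.png");t=cv2.imread("pics/c14_t.png");d=cv2.absdiff(o,t).max(2)
for nm,(x,y,w,h) in dict(jar=(300,116,18,20),glue=(338,115,20,25),drv=(418,130,64,32),sand=(215,262,40,22),brush=(148,198,30,68)).items(): print(nm,(d[y:y+h,x:x+w]>40).mean().round(3))
# boiler: greyish bright pixels in bay
a=-.199;R=np.array([[np.cos(a),-np.sin(a)],[np.sin(a),np.cos(a)]]);inv=lambda P:R.T@(np.asarray(P)[:2]-[.5752,.1216])
for n,z in(("top",.035),("side",.03)):
    im=t if n=="top" else cv2.imread("pics/c14_s.png")
    hs=cv2.cvtColor(im,cv2.COLOR_BGR2HSV).astype(int);m=((hs[...,1]<60)&(hs[...,2]>60)).astype(np.uint8)
    c=proj(n,[.561,.091,.03])[0].astype(int);k=np.zeros_like(m);k[c[1]-22:c[1]+22,c[0]-25:c[0]+25]=1;m*=k
    N,l,st,ce=cv2.connectedComponentsWithStats(m);print(n,"expected",c)
    for i in range(1,N):
        if st[i,4]>15:
            pts=np.argwhere(l==i)[:,::-1].astype(float);r=cv2.minAreaRect(np.array([inv(plane(n,p,z)) for p in pts],np.float32))
            print(st[i],ce[i].round(1),"case xy",inv(plane(n,ce[i],z)).round(4),"rect",np.round(r[1],3),round(r[2],1))
# lid corners predicted at 1.8 rad vs picture: fraction of brown along lid
for th in(1.6,1.8):
    L=[]
    for y in(-.08,0,.08): 
        p=R@[.066-.12*np.cos(th),y]+[.5752,.1216];L.append([p[0],p[1],.05+.12*np.sin(th)])
    s=cv2.imread("pics/c14_s.png");print(th,[(q.round().tolist(),s[int(q[1]),int(q[0])].tolist()) for q in proj("side",L)])
```

```text
jar 0.0
glue 0.0
drv 0.0
sand 0.0
brush 0.0
top expected [280 202]
[266 195  30  15 284] [280.7 202.1] case xy [-0.0082 -0.0331] rect [0.024 0.073] 1.4
side expected [317 240]
[292 218   7   8  24] [294.2 220.7] case xy [ 0.0724 -0.0808] rect [0.007 0.031] 0.7
[305 229  24  28 380] [316.8 242.7] case xy [-0.0095 -0.0262] rect [0.034 0.098] 6.5
1.6 [([293.0, 167.0], [106, 122, 76]), ([274.0, 184.0], [64, 84, 99]), ([253.0, 204.0], [85, 121, 151])]
1.8 [([283.0, 166.0], [91, 131, 163]), ([264.0, 183.0], [84, 120, 151]), ([243.0, 203.0], [87, 124, 155])]
```

```bash
python3 -c "
from station import manip
print(manip.sense()['t']);print(manip.sign_off())"
```

```text
24.575
the job is handed in; nothing more can be done
None
```

The parts case is open and the boiler casting is lying on its foot in the large bay. I handed the job in at about 25 s on the robot's clock, and `sign_off` gives no verdict.

**Lid:** I pressed the thumb disc in small steps. The force was about 3 N through the play, about 7 N on the trigger and 10 N on the stop, and then I pulled away fast, up and toward the front. The lid opened on its own.

**Boiler:** I gripped it across the barrel, carried it in front of the open lid and lowered it to the floor. The force peaked at about 8 N at touchdown; then I released it and backed away.

**Last checks:**
- **Boiler position:** the top view puts it at case (-8, -33) mm with a footprint of 73 x 24 mm, so it is upright and inside the bay. The side view agrees to a few mm.
- **Lid:** the points where a lid at 1.8 rad should be are wood-coloured in the side view, so it is fully open.
- **Other items:** jar, glue, driver, sander and brush are unchanged in the top view; flywheel and bracket are unchanged in the side view. I saw the wheelset in its bay after the lid opened, but did not check it again at the end.

**Disagreements:**
- **Reported height:** the tool's z read about 39 mm lower than the true fingertip height. Side view, shadows and contact with the disc all showed this. At first I took it for a sideways error and lowered the tool beside the disc without touching anything, then corrected for it throughout.
- **Side-view differences:** jar and glue looked changed there, which I put down to the open lid hiding them. The driver's area differed slightly (5% of pixels).
- **Final picture:** the 12-picture limit was reached, so the last checks were numerical only.

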